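# Slide the well plate under the reader bridge and start it

## Task

Push the well plate flat along the bench with your fingertips, lengthwise under the low bridge of the plate reader, until its end is fully up against the stop behind the bridge; never lift or tip the plate. Then press the reader's start key fully down and let go of it. Leave everything else on the bench alone.

Things in the scene. Friction and masses are not known exactly. Their poses are not given: they have to be found in the camera images.
- plate: 24-well plate with its lid on, white with 24 round wells: 128 mm long (its x axis), 85.5 mm wide (y), 20 mm tall (foot 6 mm tall at full size, sides above stand in by 3 mm). About 0.13 kg, loose, flat on the bench. Origin: centre of its underside, z up. Either end may go in first.
- reader: plate reader, fixed: a low white bridge across a lane. Origin on the bench in mid lane under the bridge; x points along the lane, the way the plate goes in (it starts at -x); z up. Bridge: x = -25 to 25 mm, top 52 mm above the bench; opening 102 mm wide, 26 mm high. The +y pod (x = -35 to 35, y = 73 to 133 mm, 50 mm high) carries the key. With the plate home, its centre is at this origin.
- stop (a point): middle of the stop's face, at bench level, 64 mm past the reader's origin along its x: a fixed metal cross bar, 16 mm high, behind the bridge. When the plate is home its end is against this face and 39 mm of it still stick out in front of the bridge.
- mouth (a point): middle of the lane's mouth, at bench level, 61 mm before the reader's origin: low metal side rails, 12 mm high, start here about 135 mm apart, funnel in to 102 mm at the bridge and run on 102 mm apart to the stop.
- key_top (a point): centre of the top of the start key, a round black push key of 26 mm diameter on the reader's pod, pressed straight down; about 72 mm above the bench when up.
- key (a joint): travel of the start key in m: 0 up, 0.006 fully down; a spring pushes it back up, fully down takes 4 N.
- vial_a: small capped glass vial with a paper label, 26 mm across, 48 mm tall; loose bystander, origin at the centre of its underside
- vial_b: second small capped glass vial with a paper label, 26 mm across, 48 mm tall; loose bystander, origin at the centre of its underside
- beaker: small glass beaker, 48 mm across, 62 mm tall; loose bystander, origin at the centre of its underside
- amber: amber glass bottle, 84 mm across, 170 mm tall; loose bystander, origin at the centre of its underside
- jar: white plastic screw jar, 64 mm across, 60 mm tall; loose bystander, origin at the centre of its underside
- bulb: rubber pipette bulb standing on its wide end, 56 mm across, 75 mm tall; loose bystander, origin at the centre of its underside
Things that resemble listed ones, but are neither listed nor needed, are in the scene too. There is more than one size of the plate; the one meant has the size given above. What is shaped like the reader but pink is not meant.

How it is judged:
By the outcome, as a careful person would: the job done as asked, in the order asked, and still so for the second after the job is handed in, with the robot touching nothing.
It also fails if it takes over 67 s, if anything falls off the work surface, if the arm or the gripper's body presses on something with over 40 N, if the wrist force passes 120 N, or if a joint passes its speed limit or range.

## Robot

A 7-joint arm with a two-finger parallel gripper is mounted at the origin on the work surface. World frame = base frame: x ahead of the robot, y to its left, z up, the work surface at z = 0. Lengths are in mm, angles in rad, forces in N, time in s.
With the tool pointing down it reaches from about 400 to 875 mm from the base axis. Payload 4.4 kg.
Tool frame: the origin (TCP) lies on the centre line of the jaws, within the pads' length; the fingertips stand 25 mm ahead of it and the grasp point (between the pads) lies 6 mm ahead of it; x points along the fingers, y is the direction in which the jaws open and shut, and the axes are right-handed (so a half turn about x gives the same grasp; the last joint's range is limited). The gripper opens to 85 mm and grips with 20 to 120 N. Pads are 22 mm wide; open, the fingers measure 114 mm over their backs; the gripper's body (76 mm by 85 mm) begins 54 mm behind the grasp point. The pads swing forward as they close: fully open they stand 13 mm farther back than shut.
Start: joints at [-1.395, 0.628, 0.038, 1.517, -0.027, 0.996, -0.02], TCP at [155.618, 631.11, 256.313] pointing down, gripper open.
Joint ranges: [-3.06, 3.06], [-0.37, 2.12], [-1.25, 1.32], [0.18, 2.47], [-1.1, 4.24], [0.23, 1.98], [-2.94, 2.94]. Speed limits (rad/s): [2.57, 2.57, 3.14, 3.14, 3.14, 3.14, 3.14].

## Interface

Orientations are given as [roll, pitch, yaw] about the fixed x, y, z axes, in that order (R = Rz(yaw) Ry(pitch) Rx(roll)).
In Python, from cell import * gives the robot as it stands. The module is installed in compiled form; this text tells all that it offers.
- The arm moves only by the tool jog_arm, never from a script. Its argument "series" is a list of rows, each a list of 3 entries, a list of its own where there are three numbers: the turn, a rotation vector about the tool's x, y, z in degrees, then the shift along the tool's x, y, z in mm, then the gripper's target within -1 to 1 (shut at 1, half-way at 0, fully open at -1). In form: [[[rx, ry, rz], [dx, dy, dz], hand], ...]. A call has 1 to 8 rows; each row shifts and turns the commanded pose from where the row before left it, along the tool's axes as they then stand; what a row does not reach is not made up. A row lasts 1/8 s, in which the tool goes at most 62.5 mm and 10.7 degrees, less where a joint would pass 70% of its speed; a pose out of reach is approached as far as the arm can. A call is refused whole if a number of a shift passes 62.5 or a number of a turn 10.7, either way. A call with a gripper value outside its range is refused whole. The fingers move at their own pace and stop on an object; the grip force is fixed at half the most. Time passes only in rows, so rows that do not move let the fingers close. It gives the time, the measured TCP pose, the force and the opening at its end, in the units of the state.
- read_state(): the state, without advancing time (a new reading comes with each control period).
- get_image(name): name is "scene" or "side" or "wrist"; returns a dict with "img" (480x640x3 uint8, red, green, blue), "range_z" (480x640 float32, mm along the optical axis (not along the pixel's ray), 0 where there is no reading), "fovy" (degrees; the focal length in pixels is half the picture's height over the tangent of half this angle, whatever the lens; pixels are square), "cx", "cy" (the principal point, pixels), "cam_to_world" (4x4, takes a point from camera to world coordinates). Camera axes: x right, y up, looking along -z (the intrinsics and any distortion apply to the point x, -y, -z); pixel columns grow to the right and rows downward; lengths in mm; the calibration is good to about 2 mm. A picture is of the moment at which its call begins.
- finish_job(): hands the job in, once; it reports no verdict.
The state is a dict: "clock": time; "qpos": joint angles; "qd": joint speeds; "tau": joint torques, N m; "eef_pos": TCP position; "tool_rot": TCP orientation; "force": force on the tool from outside, world axes, zero at the start; "torque": the same for the moment, N m; "width": finger opening in mm.
Only numpy, scipy, OpenCV 4.12 (cv2) and the standard library are available. Lean on these libraries where they do the work, as an engineer would, in place of code of your own. Each camera call takes 0.05 s, during which the arm holds its last target. There are 200 camera calls.

## Working session

There is one attempt and no reset: what is moved stays moved. The work goes in short steps, Python scripts to look and compute and a tool call to move; the robot and the scene stay as the last step left them, time stands still between calls to the robot, and variables do not carry over. Pictures are saved under pics/ and viewed, about 8 in all and at most 12, crops included, and the job is handed in when it is done.

Besides the shell and the picture viewer there is one more tool, called after "Call:" in YAML: its name, and indented under it one key for each argument. jog_arm: Moves the arm, as the interface text tells. Its arguments: {"type":"object","properties":{"series":{"type":"array"}},"required":["series"]}

```bash
mkdir -p pics; cat > h.py <<'E'
from cell import *
import numpy as np, cv2
def grab(n):
    d=get_image(n); np.savez('pics/%s.npz'%n,**d); return d
def pts(d):
    h,w=d['range_z'].shape; f=h/2/np.tan(np.radians(d['fovy'])/2)
    u,v=np.meshgrid(np.arange(w),np.arange(h)); z=d['range_z']
    P=np.stack([(u-d['cx'])/f*z,-(v-d['cy'])/f*z,-z,np.ones_like(z)],-1)
    return (P@np.asarray(d['cam_to_world']).T)[...,:3]
E
python3 - <<'E'
from h import *
s=read_state(); print(s)
for n in ['scene','side','wrist']:
    d=grab(n); print({k:(v if np.size(v)<20 else np.shape(v)) for k,v in d.items()})
    cv2.imwrite(f'pics/{n}0.png',d['img'][:,:,::-1])
    P=pts(d); print(n,P[240,320],P[400,100],P[400,500])
E
```

```text
{'clock': 0.0, 'qpos': array([-1.39480366,  0.62932647,  0.03844218,  1.51838862, -0.02699688,
        0.99627978, -0.02001524]), 'qd': array([-3.08082055e-03, -8.37458200e-04, -3.86486731e-05,  9.18202750e-04,
       -5.99562984e-04,  6.03970179e-05,  6.81651339e-05]), 'tau': array([-4.27034720e-04, -5.63409162e+01,  1.22598846e+00, -1.93446028e+01,
        1.08736003e-02,  1.04648952e-02, -4.71054715e-07]), 'eef_pos': array([155.47169561, 630.53417896, 255.39518516]), 'tool_rot': array([-1.55647545,  1.56891212, -1.7982823 ]), 'force': array([-0.1001876 , -0.30305808, -0.34557223]), 'torque': array([-0.01509461,  0.02341071, -0.03130691]), 'width': 85.69649731884867}
{'img': (480, 640, 3), 'range_z': (480, 640), 'fovy': 50.255681268372186, 'cx': 324.0851624747286, 'cy': 236.73242985156435, 'cam_to_world': array([[-5.33422426e-01, -4.59745525e-01,  7.09996174e-01,
         1.28416402e+03],
       [ 8.45498494e-01, -3.13973481e-01,  4.31917758e-01,
         4.33712600e+02],
       [ 2.43477138e-02,  8.30695314e-01,  5.56194646e-01,
         6.14736821e+02],
       [ 0.00000000e+00,  
[... 726 characters left out ...]
 [   9.60214687 -132.51300194    0.66054837] [ 708.55403279 -520.64475986   -1.8173062 ]
{'img': (480, 640, 3), 'range_z': (480, 640), 'fovy': 66.72395452723734, 'cx': 317.93144253231463, 'cy': 233.81494499078872, 'cam_to_world': array([[ 2.39031515e-01, -9.24174950e-01, -2.97933880e-01,
         7.92963608e+01],
       [ 9.71010927e-01,  2.27087870e-01,  7.46249176e-02,
         6.50102131e+02],
       [-1.30930921e-03, -3.07134760e-01,  9.51665133e-01,
         3.71577685e+02],
       [ 0.00000000e+00,  0.00000000e+00,  0.00000000e+00,
         1.00000000e+00]])}
wrist [180.28073655 626.7076651   68.12931703] [133.94480702 578.16523939 294.696768  ] [154.01050787 677.43861438 299.21432576]
```

View pics/scene0.png

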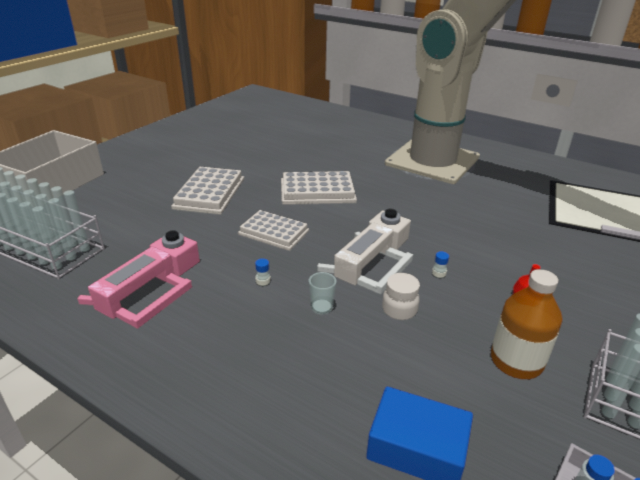

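View pics/side0.png

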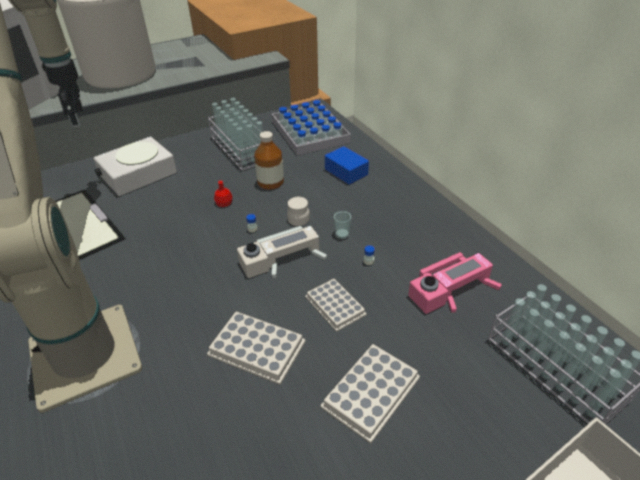

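Scene shows the white reader at about (375,250), with three candidate plates at (208,188), (318,186) and (273,228). Side shows the same things, with the reader at (280,250). Next I'll measure the plates and the reader in a rectified top view.

```bash
cat >> h.py <<'E'
def ortho(d,x0=200,x1=850,y0=-520,y1=330,s=1.0,zmin=-20,zmax=200):
    # top view: row = (x1-x)*s, col=(y1-y)*s, highest point wins
    P=pts(d).reshape(-1,3); C=np.asarray(d['img']).reshape(-1,3); ok=np.asarray(d['range_z']).ravel()>0
    ok&=(P[:,0]>x0)&(P[:,0]<x1)&(P[:,1]>y0)&(P[:,1]<y1)&(P[:,2]>zmin)&(P[:,2]<zmax)
    P=P[ok];C=C[ok]; o=np.argsort(P[:,2]); P=P[o];C=C[o]
    im=np.zeros((int((x1-x0)*s)+1,int((y1-y0)*s)+1,3),np.uint8)
    r=((x1-P[:,0])*s).astype(int); c=((y1-P[:,1])*s).astype(int)
    for dr in (0,1):
        for dc in (0,1):
            im[np.clip(r+dr,0,im.shape[0]-1),np.clip(c+dc,0,im.shape[1]-1)]=C
    return im
E
python3 - <<'E'
from h import *
for n in ['scene','side']:
    d=dict(np.load(f'pics/{n}.npz')); P=pts(d)
    m=((P[...,2]>9)&(P[...,2]<30)&(P[...,0]>200)&(P[...,0]<850)&(P[...,1]>-500)&(P[...,1]<330)&(d['img'].min(-1)>60)).astype(np.uint8)
    k,l,st,c=cv2.connectedComponentsWithStats(m,connectivity=4)
    for i in range(1,k):
        if st[i,4]<300: continue
        q=P[l==i]; h=np.median(q[:,2]); q=q[abs(q[:,2]-h)<5]
        print(n,c[i].round(),st[i,4],'z',h.round(1),cv2.minAreaRect(q[:,:2].astype(np.float32)),np.percentile(q[:,2],[5,95]))
    cv2.imwrite(f'pics/o_{n}.png',cv2.resize(ortho(d),None,fx=.9,fy=.9))
a=[cv2.imread(f'pics/o_{n}.png') for n in ('scene','side')]
cv2.imwrite('pics/o.png',cv2.resize(np.where(a[0].sum(-1,keepdims=True)>0,a[0],a[1]),(765,585)))
E
```

```text
scene [208. 188.] 1918 z 26.8 ((494.8888854980469, -377.5874328613281), (175.1782989501953, 113.76119995117188), 22.783029556274414) [24.2523226  29.03191087]
scene [318. 185.] 1845 z 27.0 ((336.1319580078125, -165.4957733154297), (114.99563598632812, 169.2549285888672), 37.47667694091797) [24.27528069 29.29317476]
scene [274. 227.] 1360 z 19.2 ((546.2189331054688, -144.26040649414062), (84.20282745361328, 124.48564910888672), 5.481011390686035) [16.56341089 21.44001461]
scene [376. 265.] 978 z 14.8 ((534.5717163085938, 110.59051513671875), (123.8583984375, 225.69631958007812), 61.42430877685547) [10.2465236  17.83534071]
scene [178. 276.] 704 z 15.2 ((789.3071899414062, -190.2891387939453), (138.0109100341797, 63.3704948425293), 33.484352111816406) [10.62837143 18.50649212]
scene [400. 308.] 349 z 20.2 ((632.9578247070312, 196.76217651367188), (32.74421310424805, 63.3946533203125), 19.21384620666504) [15.67909913 24.67747025]
side [335. 303.] 1462 z 19.0 ((543.7373046875, -148.9713134765625), (81.18111419677734, 124.3262939453125), 5.139530181884766) [15.97306458 21.92189849]
side [256. 345.] 3541 z 26.9 ((334.2913818359375, -170.8509521484375), (114.76768493652344, 171.5523681640625), 37.272830963134766) [24.11620618 29.41063283]
side [370. 390.] 4414 z 27.0 ((492.5706481933594, -383.2681884765625), (173.24266052246094, 112.26795196533203), 23.022884368896484) [24.34745328 29.36728319]
```

View pics/o.png

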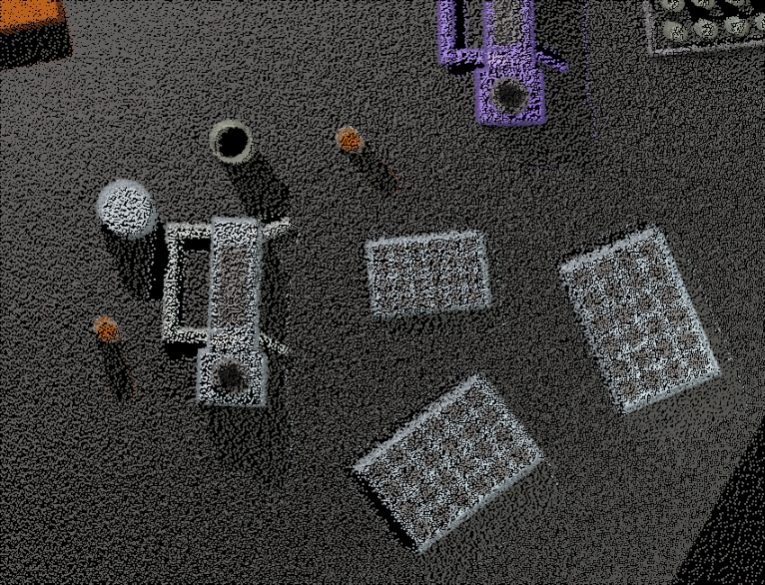

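The small plate (top about 124x82 before trimming noise, 19 mm tall) is the one meant. The reader lane runs roughly along world +y. Next I'll fit the reader, the key and the bystanders.

```bash
python3 - <<'E'
from h import *
np.set_printoptions(precision=1,suppress=True)
def rect(q,lo=1.5):
    # robust rect: angle by minAreaRect, extents by percentiles
    best=None
    for a in np.radians(np.arange(-20,20,.25)):
        R=np.array([[np.cos(a),np.sin(a)],[-np.sin(a),np.cos(a)]]); t=q[:,:2]@R.T
        e=np.percentile(t,[lo,100-lo],axis=0); A=np.prod(e[1]-e[0])
        if best is None or A<best[0]: best=(A,np.degrees(a),R.T@e.mean(0),e[1]-e[0])
    return best[1:]
for n in ['scene','side']:
    d=dict(np.load(f'pics/{n}.npz')); P=pts(d); g=d['img'].astype(int); X,Y,Z=np.moveaxis(P,-1,0)
    reg=(X>390)&(X<620)&(Y>0)&(Y<170)&(np.ptp(g,axis=-1)<40)
    print(n,'bridge+pod top',rect(P[reg&(Z>46)&(Z<57)]))
    b=reg&(Z>47)&(Z<57)&(X>480); print(' bridge only',rect(P[b]),np.median(Z[b]))
    b=reg&(Z>46)&(Z<56)&(X<455); print(' pod',rect(P[b]))
    k=(X>390)&(X<480)&(Y>30)&(Y<120)&(Z>66)&(Z<80); q=P[k]; print(' key',rect(q),np.median(q[:,2]))
    s=reg&(Z>8)&(Z<20); q=P[s&(Y>125)]; print(' stop',rect(q),len(q),q[:,2].max())
    p=(abs(X-545)<60)&(abs(Y+147)<80); print(' plate top',rect(P[p&(Z>15)],.5),rect(P[p&(Z>17)],.5), 'all',rect(P[p&(Z>6)],.3))
    bl=(d['img'][...,2].astype(int)-d['img'][...,0]>60)&(X>400)&(X<720)&(Y>-150)&(Y<330)&(Z>20)
    c,l,st,ce=cv2.connectedComponentsWithStats(bl.astype(np.uint8))
    for i in range(1,c):
        if st[i,4]>20: print(' blue',P[l==i].mean(0))
E
```

```text
scene bridge+pod top (np.float64(-4.5), array([507.1,  70.7]), array([197.1,  62.4]))
 bridge only (np.float64(-2.0), array([544.3,  72.1]), array([123.4,  48.1])) 51.74549700394448
 pod (np.float64(0.7500000000000001), array([429.8,  76.1]), array([49.7, 68.2]))
 key (np.float64(-10.25), array([431.7,  76.3]), array([24.3, 21.7])) 70.76186749837132
 stop (np.float64(-1.5000000000000002), array([536.7, 137.3]), array([129.5,  21.7])) 362 18.43196390444166
 plate top (np.float64(5.75), array([ 546.5, -143.5]), array([ 81. , 121.8])) (np.float64(5.75), array([ 546.2, -143.2]), array([ 80.4, 121. ])) all (np.float64(5.5), array([ 547. , -142.5]), array([ 82.9, 125.2]))
 blue [488.7 214.2  43.8]
 blue [699.  -55.   43.7]
side bridge+pod top (np.float64(15.75), array([512. ,  79.2]), array([226.6, 110.4]))
 bridge only (np.float64(-3.5), array([545.5, 104.1]), array([122.8, 126.9])) 51.23549171861828
 pod (np.float64(-1.25), array([427.1,  69.6]), array([54.6, 67.3]))
 key (np.float64(19.75), array([428.8,  68.3]), array([23.5, 23.4])) 70.2794712826585
 stop (np.float64(9.0), array([545.7, 141.3]), array([145.6,  35.5])) 184 19.928350138969222
 plate top (np.float64(6.25), array([ 543.6, -149. ]), array([ 78.8, 121.9])) (np.float64(6.25), array([ 543.7, -149. ]), array([ 78.4, 121.6])) all (np.float64(6.5), array([ 542.9, -150. ]), array([ 81.3, 125.2]))
 blue [482.2 205.9  45.6]
 blue [692.9 -63.4  45.2]
```

```bash
cat >> h.py <<'E'
from scipy.spatial.transform import Rotation as Ro
def Rt(): 
    s=read_state(); return Ro.from_euler('xyz',s['tool_rot']).as_matrix(), s['eef_pos'], s
def rel(p,yd=None):
    R,e,s=Rt(); print('clk %.2f'%s['clock'],'pos',e.round(1),'F',s['force'].round(1),'w %.1f'%s['width'],'q',s['qpos'].round(2))
    print('toolshift',(R.T@(np.array(p)-e)).round(1),'axes x',R[:,0].round(3),'y',R[:,1].round(3),'z',R[:,2].round(3))
    if yd is not None:
        x=np.array([0,0,-1.]);y=np.array([*yd,0.]);y/=np.linalg.norm(y)
        print('turn',np.degrees(Ro.from_matrix(R.T@np.stack([x,y,np.cross(x,y)],1)).as_rotvec()).round(2))
E
python3 -c "
from h import *
rel([480,420,290],[1,-.03]);rel([560,-60,290],[-1,.03])"
```

```text
clk 0.15 pos [155.5 630.7 255.6] F [-0.1  0.3 -0.2] w 85.3 q [-1.39  0.63  0.04  1.52 -0.03  1.   -0.02]
toolshift [ -34.2 -126.9  365.5] axes x [-0.    -0.001 -1.   ] y [ 0.239  0.971 -0.001] z [ 0.971 -0.239  0.   ]
turn [7.786e+01 6.000e-02 7.000e-02]
clk 0.15 pos [155.5 630.7 255.6] F [-0.1  0.3 -0.2] w 85.3 q [-1.39  0.63  0.04  1.52 -0.03  1.   -0.02]
toolshift [ -33.6 -573.8  558.1] axes x [-0.    -0.001 -1.   ] y [ 0.239  0.971 -0.001] z [ 0.971 -0.239  0.   ]
turn [-1.0214e+02 -7.0000e-02  6.0000e-02]
```

Call:
jog_arm:
  series:
    - [[-5, 0, 0], [-5, 0, 55], 0]
    - [[-5, 0, 0], [-5, 0, 56], 0]
    - [[-5, 0, 0], [-5, 0, 56], 0]
    - [[-5, 0, 0], [-5, 0, 56], 0]
    - [[-5, 0, 0], [-5, 0, 56], 0]
    - [[-5, 0, 0], [-5, 0, 56], 0]
    - [[-5, 0, 0], [-5, 0, 56], 0]
    - [[-5, 0, 0], [-5, 0, 56], 0]

```text
clock: 1.15
eef_pos: [580.3, 654.5, 295.7]
tool_rot: [-0.739, 1.569, -0.313]
force: [0.7, 2.8, -0.1]
width: 42.9
```

```bash
python3 -c "
from h import *
rel([550,-80,290],[-1,.03])"
```

```text
clk 1.15 pos [580.3 654.5 295.7] F [ 0.7  2.8 -0.1] w 42.9 q [-0.86  1.08 -0.11  0.44  0.1   1.63  1.09]
toolshift [   6.  -656.3 -331.2] axes x [ 0.002 -0.001 -1.   ] y [-0.413  0.911 -0.001] z [0.911 0.413 0.001]
turn [-6.387e+01  3.000e-02  1.100e-01]
```

```bash
python3 -c "
from h import *
R,e,s=Rt(); T=np.array([550,-80,290.]); d=(T-e)/16
for i in range(16): 
    print((R.T@d).round(0).tolist(),end=' '); R=R@Ro.from_rotvec([np.radians(7.25),0,0]).as_matrix()
"
```

```text
[0.0, -41.0, -21.0] [0.0, -43.0, -15.0] [0.0, -45.0, -10.0] [0.0, -46.0, -4.0] [0.0, -46.0, 2.0] [0.0, -45.0, 8.0] [0.0, -44.0, 13.0] [0.0, -42.0, 19.0] [0.0, -39.0, 24.0] [0.0, -36.0, 29.0] [0.0, -32.0, 33.0] [0.0, -28.0, 37.0] [0.0, -23.0, 40.0] [0.0, -18.0, 42.0] [0.0, -12.0, 44.0] [0.0, -6.0, 45.0]
```

Call:
jog_arm:
  series:
    - [[7.25, 0, 0], [0, -41, -21], 0]
    - [[7.25, 0, 0], [0, -43, -15], 0]
    - [[7.25, 0, 0], [0, -45, -10], 0]
    - [[7.25, 0, 0], [0, -46, -4], 0]
    - [[7.25, 0, 0], [0, -46, 2], 0]
    - [[7.25, 0, 0], [0, -45, 8], 0]
    - [[7.25, 0, 0], [0, -44, 13], 0]
    - [[7.25, 0, 0], [0, -42, 19], 0]

```text
clock: 2.15
eef_pos: [562.4, 287.0, 295.5]
tool_rot: [-1.054, 1.57, -1.643]
force: [1.3, -0.6, -0.5]
width: 42.5
```

Call:
jog_arm:
  series:
    - [[7.25, 0, 0], [0, -39, 24], 0]
    - [[7.25, 0, 0], [0, -36, 29], 0]
    - [[7.25, 0, 0], [0, -32, 33], 0]
    - [[7.25, 0, 0], [0, -28, 37], 0]
    - [[7.25, 0, 0], [0, -23, 40], 0]
    - [[7.25, 0, 0], [0, -18, 42], 0]
    - [[7.25, 0, 0], [0, -12, 44], 0]
    - [[7.25, 0, 0], [0, -6, 45], 0]

```text
clock: 3.15
eef_pos: [548.0, -79.6, 295.7]
tool_rot: [1.802, 1.571, 0.2]
force: [1.0, 0.3, -0.1]
width: 42.7
```

```bash
python3 -c "
from h import *
rel([550,-80,290],[1,-.03])
d=grab('wrist');cv2.imwrite('pics/w1.png',d['img'][:,:,::-1]);print(d['cam_to_world'])"
```

```text
clk 3.15 pos [548.  -79.6 295.7] F [ 1.   0.3 -0.1] w 42.7 q [-0.17  0.47  0.39  1.75 -0.21  0.97  0.27]
toolshift [5.7 2.  0.4] axes x [ 0.  0. -1.] y [ 1.    -0.031  0.   ] z [-0.031 -1.    -0.   ]
turn [-0.05 -0.   -0.01]
[[ 9.99537079e-01  2.93018845e-02  8.18706833e-03  5.50313221e+02]
 [-3.04014855e-02  9.51566485e-01  3.05936226e-01 -6.57188004e-01]
 [ 1.17396814e-03 -3.06043501e-01  9.52016805e-01  4.11768202e+02]
 [ 0.00000000e+00  0.00000000e+00  0.00000000e+00  1.00000000e+00]]
```

View pics/w1.png

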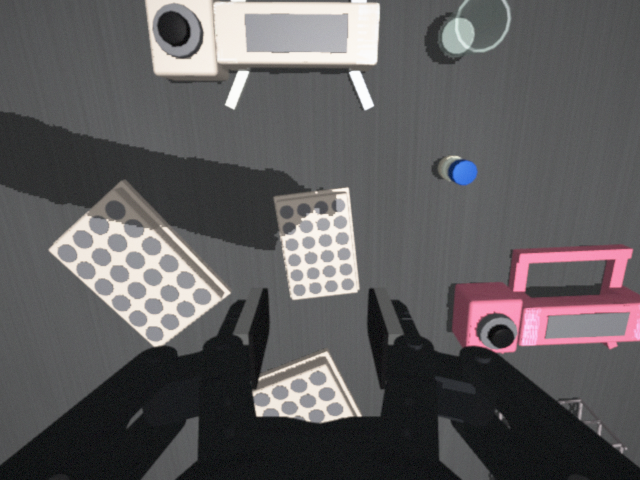

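Wrist view: the plate is at about (315,243), the reader's mouth legs are at (237,90) and (362,90), the key is at (174,30) and the fingers are clear of everything.

```bash
cat >> h.py <<'E'
def rect(q,lo=1.0):
    best=None
    for a in np.radians(np.arange(-20,20,.25)):
        R=np.array([[np.cos(a),np.sin(a)],[-np.sin(a),np.cos(a)]]); t=q[:,:2]@R.T
        e=np.percentile(t,[lo,100-lo],axis=0); A=np.prod(e[1]-e[0])
        if best is None or A<best[0]: best=(A,np.degrees(a),R.T@e.mean(0),e[1]-e[0])
    return '%.2f deg c %s size %s n %d'%(best[1],best[2].round(1),best[3].round(1),len(q))
def meas(d,py=-146):
    P=pts(d); g=d['img'].astype(int); X,Y,Z=np.moveaxis(P,-1,0); gr=np.ptp(g,axis=-1)<50
    reg=(X>385)&(X<620)&(Y>0)&(Y<170)&gr
    b=reg&(Z>47)&(Z<57)&(X>470)&(Y<110); print(' bridge',rect(P[b]),np.median(Z[b]))
    b=reg&(Z>46)&(Z<56)&(X<455); print(' pod',rect(P[b]))
    k=(X>390)&(X<480)&(Y>30)&(Y<120)&(Z>66)&(Z<80); print(' key',rect(P[k]),np.median(Z[k]))
    for nm,a,b_ in(('railL',470,515),('railR',560,615)):
        q=P[(X>a)&(X<b_)&(Y>0)&(Y<40)&(Z>7)&(Z<20)&(g.min(-1)>90)]
        if len(q)>20: print(nm,'x',np.percentile(q[:,0],[2,50,98]).round(1),'y',np.percentile(q[:,1],[2,98]).round(1),len(q))
    p=(abs(X-545)<62)&(abs(Y-py)<85)&gr&(g.min(-1)>60)
    print(' plate top',rect(P[p&(Z>15)&(Z<26)]),np.median(Z[p&(Z>15)&(Z<26)]),' all',rect(P[p&(Z>3)&(Z<26)]))
    return P
E
python3 -c "
from h import *
meas(dict(np.load('pics/wrist.npz')))"
```

```text
bridge -2.25 deg c [537.8  70.1] size [133.2  48.5] n 9610 50.76802200594497
 pod -1.25 deg c [428.3  70. ] size [52.8 59.2] n 2348
 key 13.75 deg c [431.   73.9] size [23.3 23.6] n 834 70.05673150335852
railL x [470.1 472.8 478. ] y [25.6 39.9] 83
railR x [585.7 596.  606.1] y [ 7.3 39.3] 383
 plate top 5.00 deg c [ 545.7 -144. ] size [ 78. 119.] n 6901 18.525895330249966  all 6.75 deg c [ 546.1 -142.8] size [ 82.6 121.8] n 7488
```

```bash
python3 -c "
from h import *
rel([555.2,-238.5,60],[.995,.1])"
```

```text
clk 3.20 pos [547.  -87.9 296.1] F [-0.4 -5.4  0.3] w 43.0 q [-0.16  0.47  0.4   1.75 -0.21  0.97  0.27]
toolshift [237.1  14.5 148.5] axes x [ 0.001 -0.006 -1.   ] y [ 0.999 -0.043  0.001] z [-0.043 -0.999  0.006]
turn [-8.23  0.37 -0.02]
```

Call:
jog_arm:
  series:
    - [[0, 0, 0], [0, 0, 50], 0]
    - [[0, 0, 0], [0, 4, 50], 0]
    - [[0, 0, 0], [0, 4, 50], 0]
    - [[-8, 0, 0], [30, 0, 0], 0]
    - [[0, 0, 0], [60, 0, 0], 0]
    - [[0, 0, 0], [60, 0, 0], 0]
    - [[0, 0, 0], [50, 0, 0], 0]
    - [[0, 0, 0], [0, 0, 0], 0]

```text
clock: 4.2
eef_pos: [549.4, -226.9, 92.1]
tool_rot: [-2.085, 1.562, 2.741]
force: [-0.9, 0.1, 0.8]
width: 42.9
```

Call:
jog_arm:
  series:
    - [[0, 0, 0], [0, 0, 0], 0]

```text
clock: 4.32
eef_pos: [553.4, -229.1, 97.3]
tool_rot: [0.999, 1.568, -0.459]
force: [0.1, -0.4, 0.8]
width: 42.8
```

```bash
python3 -c "
from h import *
rel([555.2,-238.5,60],[.995,.1])
d=grab('wrist');cv2.imwrite('pics/w2.png',d['img'][:,:,::-1]);meas(d)"
```

```text
clk 4.33 pos [ 553.4 -229.1   97.3] F [ 0.1 -0.4  0.8] w 42.8 q [ 0.19  0.78  0.25  1.8  -0.31  0.6   0.74]
toolshift [37.4  0.6  9.5] axes x [ 0.002 -0.001 -1.   ] y [0.994 0.113 0.002] z [ 0.113 -0.994  0.001]
turn [ 0.73  0.08 -0.13]Traceback (most recent call last):
  File "<string>", line 4, in <module>
    d=grab('wrist');cv2.imwrite('pics/w2.png',d['img'][:,:,::-1]);meas(d)
                                                                  ~~~~^^^
  File "h.py", line 40, in meas
    b=reg&(Z>47)&(Z<57)&(X>470)&(Y<110); print(' bridge',rect(P[b]),np.median(Z[b]))
                                                         ~~~~^^^^^^
  File "h.py", line 34, in rect
    e=np.percentile(t,[lo,100-lo],axis=0); A=np.prod(e[1]-e[0])
    return _quantile_unchecked(
        a, q, axis, out, overwrite_input, method, keepdims, weights)
    return _ureduce(a,
                    func=_quantile_ureduce_func,
    ...<5 lines>...
                    overwrite_input=overwrite_input,
                    method=method)
    r = func(a, **kwargs)
    result = _quantile(arr,
                       quantiles=q,
    ...<2 lines>...
                       out=out,
                       weights=wgt)
    slices_having_nans = np.isnan(arr[-1, ...])
                                  ~~~^^^^^^^^^
IndexError: index -1 is out of bounds for axis 0 with size 0
```

View pics/w2.png

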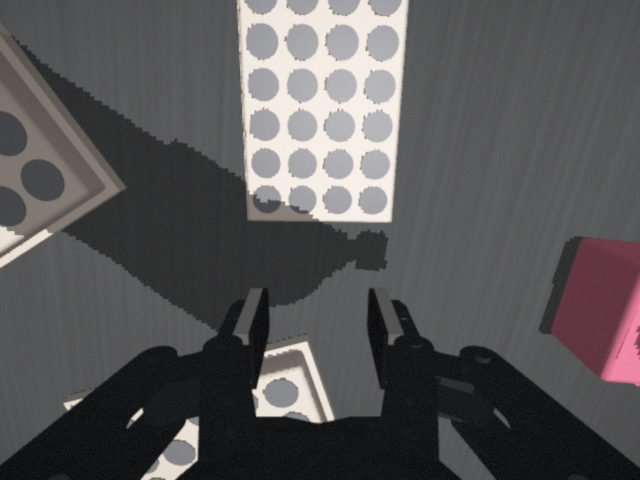

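Plate's rear edge is at row 220 (cols 247-393), square to the fingers. The big plate's corner, at (305,340), is just behind. I'll get numbers for these and for the fingertips.

```bash
python3 -c "
from h import *
np.set_printoptions(precision=1,suppress=True)
d=dict(np.load('pics/wrist.npz'));P=pts(d)
for c,r in [(255,218),(320,218),(388,218),(320,225),(318,235),(305,350),(300,345),(120,186),(256,292),(380,292),(258,300),(262,340),(378,300),(500,400)]: print((c,r),P[r,c])
X,Y,Z=np.moveaxis(P,-1,0)
u,v=np.meshgrid(np.arange(640),np.arange(480))
m=(v>280)&(v<360)&(u>225)&(u<415)&(Z>40); q=P[m]; print('finger z',np.percentile(q[:,2],[0,1,5,20]), 'n',len(q))
for z0,z1 in ((60,80),(80,95)):
  t=q[(q[:,2]>z0)&(q[:,2]<z1)]
  if len(t): print(z0,len(t),np.percentile(t[:,:2],[1,99],axis=0))
"
```

```text
(255, 218) [ 516.5 -207.5   19.4]
(320, 218) [ 552.  -203.3   19.8]
(388, 218) [ 589.5 -199.4   18.9]
(320, 225) [ 553.4 -213.7   -2. ]
(318, 235) [ 552.9 -219.8   -0.3]
(305, 350) [ 553.1 -298.4    6.5]
(300, 345) [ 549.4 -295.2    6.1]
(120, 186) [ 434.7 -202.     2.1]
(256, 292) [ 527.6 -220.1   81.1]
(380, 292) [ 577.3 -214.9   80.2]
(258, 300) [ 529.3 -220.1   87.4]
(262, 340) [ 532.5 -234.6   92. ]
(378, 300) [ 575.5 -215.2   86.9]
(500, 400) [ 597.5 -212.6  139.3]
finger z [71.9 75.3 79.  87.1] n 5572
60 366 [[ 522.8 -241.3]
 [ 583.6 -214.3]]
80 1766 [[ 518.4 -240.4]
 [ 586.9 -214.1]]
```

Call:
jog_arm:
  series:
    - [[0, 0, 0], [0, 0, 5], 0]
    - [[0, 0, 0], [30, 0, 0], 0]
    - [[0, 0, 0], [25, 0, 0], 0]
    - [[0, 0, 0], [5, 0, 0], 0]
    - [[0, 0, 0], [0, 0, 0], 0]
    - [[0, 0, 0], [0, 0, 0], 0]

```text
clock: 5.12
eef_pos: [553.8, -234.0, 37.2]
tool_rot: [1.043, 1.568, -0.415]
force: [-0.6, 0.0, 0.2]
width: 42.6
```

Call:
jog_arm:
  series:
    - [[0, 0, 0], [3, 0, 0], 0]
    - [[0, 0, 0], [3, 0, 0], 0]
    - [[0, 0, 0], [2, 0, 0], 0]
    - [[0, 0, 0], [0, 0, 0], 0]
    - [[0, 0, 0], [0, 0, 0], 0]

```text
clock: 5.75
eef_pos: [552.9, -233.5, 27.7]
tool_rot: [1.056, 1.57, -0.402]
force: [0.1, 0.3, 0.9]
width: 42.9
```

Call:
jog_arm:
  series:
    - [[0, 0, 0], [2, 0, 0], 0]
    - [[0, 0, 0], [1, 0, 0], 0]
    - [[0, 0, 0], [0, 0, 0], 0]
    - [[0, 0, 0], [0, 0, 0], 0]

```text
clock: 6.25
eef_pos: [553.0, -233.4, 24.8]
tool_rot: [1.105, 1.57, -0.353]
force: [-0.1, 0.4, -0.6]
width: 42.6
```

Call:
jog_arm:
  series:
    - [[0, 0, 0], [1, 0, 0], 0]
    - [[0, 0, 0], [1, 0, 0], 0]
    - [[0, 0, 0], [0, 0, 0], 0]

```text
clock: 6.62
eef_pos: [553.0, -233.5, 23.3]
tool_rot: [1.356, 1.57, -0.102]
force: [-1.8, -0.0, 4.3]
width: 42.6
```

```bash
python3 -c "
from h import *
np.set_printoptions(precision=1,suppress=True)
rel([552,-230,22],[.994,.11])
d=grab('wrist');cv2.imwrite('pics/w3.png',d['img'][:,:,::-1])
P=pts(d);u,v=np.meshgrid(np.arange(640),np.arange(480))
q=P[(v>280)&(v<360)&(u>225)&(u<415)]; print(np.percentile(q[(q[:,2]>-30)][:,2],[0,1,5,10,20]))
for r in range(270,300,3): print(r,P[r,248:262:4,2],P[r,376:390:4,2])
"
```

```text
clk 6.62 pos [ 553.  -233.5   23.3] F [-1.8 -0.   4.3] w 42.6 q [ 0.2  0.9  0.2  1.8 -0.3  0.5  0.8]
toolshift [ 1.2 -0.6 -3.6] axes x [ 0. -0. -1.] y [1.  0.1 0. ] z [ 0.1 -1.   0. ]
turn [ 0.1  0.  -0. ]
[-3.6 -2.8 -2.4 -2.1 -1.8]
270 [-2.1 -2.2 -2.4 -1.3] [-2.4 -1.1 -2.4 -1.2]
273 [-1.3 -1.1 -1.1 -1.5] [-1.6 -1.1 -0.9 -1.4]
276 [-1.6 -0.7 -1.4 -1.9] [-2.4 -1.4 -1.7 -1.2]
279 [-1.7 -2.1 -0.8 -1. ] [-1.7 -3.2 -2.  -1.7]
282 [-2.7 -1.1 -1.6 -2.5] [-1.7 -1.8 -0.8 -1.4]
285 [-1.8 -2.  -1.2 -1.5] [-1.2 -1.  -1.1 -1.5]
288 [-1.5  1.7  3.4  2.2] [ 2.8  2.5  3.3 -1.2]
291 [-2.1  5.1  5.2  5.2] [ 5.5  5.5  6.8 -1.9]
294 [8.6 8.8 8.5 8.2] [ 8.2  9.7  8.8 -0.9]
297 [11.5 10.3 10.4 10.7] [11.9 10.3 10.4 11.4]
```

Call:
jog_arm:
  series:
    - [[0, 0, 0], [-3, 0, 0], 0]
    - [[0, 0, 0], [0, 0, -7], 0]
    - [[0, 0, 0], [0, 0, -7], 0]
    - [[0, 0, 0], [0, 0, -4], 0]
    - [[-1, 0, 0], [0, 1.3, -6], 0]
    - [[-1, 0, 0], [0, 1.3, -6], 0]
    - [[-1, 0, 0], [0, 1.3, -6], 0]
    - [[-1, 0, 0], [0, 1.3, -6], 0]

```text
clock: 7.68
eef_pos: [552.8, -190.6, 25.8]
tool_rot: [1.334, 1.57, -0.053]
force: [-0.2, -1.0, -0.5]
width: 42.8
```

Call:
jog_arm:
  series:
    - [[0, 0, 0], [0, 0, -6], 0]
    - [[0, 0, 0], [0, 0, -6], 0]
    - [[0, 0, 0], [0, 0, 0], 0]
    - [[0, 0, 0], [0, 0, 0], 0]

```text
clock: 8.18
eef_pos: [550.5, -179.2, 25.8]
tool_rot: [1.154, 1.57, -0.234]
force: [-0.4, -0.6, 0.3]
width: 42.6
```

```bash
cat > look.py <<'E'
from h import *
import sys
R,e,s=Rt(); print('clk',s['clock'],e.round(1),'F',s['force'].round(1),'heading ccw deg',np.degrees(np.arctan2(R[0,2],-R[1,2])).round(2))
d=grab('wrist');cv2.imwrite('pics/%s.png'%sys.argv[1],d['img'][:,:,::-1])
P=pts(d);X,Y,Z=np.moveaxis(P,-1,0);g=d['img'].astype(int)
v,u=np.mgrid[:480,:640]
w=(Z>15)&(Z<25)&(g.min(-1)>70)&(np.ptp(g,axis=-1)<50)&(v<285)&(X>440)&(X<640)
w=cv2.morphologyEx(w.astype(np.uint8),cv2.MORPH_OPEN,np.ones((5,5)))
k,l,st,c=cv2.connectedComponentsWithStats(w)
i=1+np.argmax(st[1:,4]); print('plate blob',st[i]); 
q=P[l==i]
# side edges: per-Y-bin extremes
C=[]
for y in np.arange(np.percentile(q[:,1],8),np.percentile(q[:,1],92),4):
    t=q[abs(q[:,1]-y)<2]; 
    if len(t)>40: C.append((y,*np.percentile(t[:,0],[1,99])))
C=np.array(C)
for j,n in ((1,'L'),(2,'R')): 
    p=np.polyfit(C[:,0],C[:,j],1); p=np.polyfit(*C[abs(np.polyval(p,C[:,0])-C[:,j])<1.5][:,[0,j]].T,1); print(n,'x at tip y',np.polyval(p,C[0,0]).round(1),'heading ccw',-np.degrees(np.arctan(p[0])).round(2), 'yrange',C[[0,-1],0].round(1))
B=(v<285)&(v>120); t=q[np.abs(q[:,0]-q[:,0].mean())<15]; print('rear top edge y at centre',np.percentile(t[:,1],.5).round(1), 'x mean',q[:,0].mean().round(1))
E
python3 look.py w4
```

```text
clk 8.175 [ 550.5 -179.2   25.8] F [-0.4 -0.6  0.3] heading ccw deg 10.46
plate blob [  191     0   267   285 67828]
L x at tip y 507.8 heading ccw 10.52 yrange [-149.6  -77.6]
R x at tip y 586.2 heading ccw 10.42 yrange [-149.6  -77.6]
rear top edge y at centre -161.5 x mean 539.5
```

View pics/w4.png

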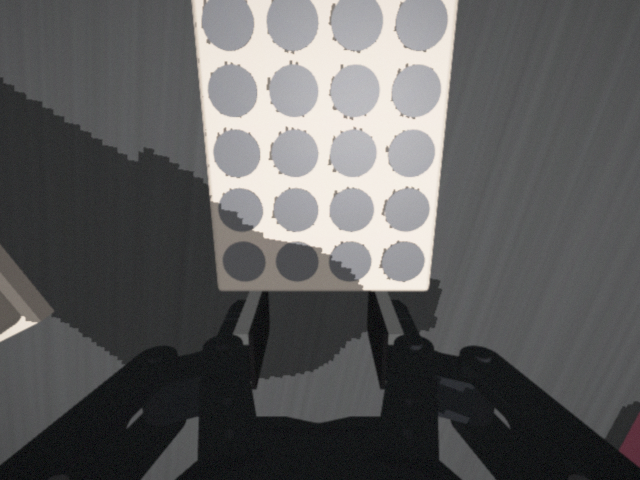

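The plate follows the fingers squarely (heading 10.46° for both).

Call:
jog_arm:
  series:
    - [[0, 0, 0], [0, 0, -6], 0]
    - [[0, 0, 0], [0, 0, -6], 0]
    - [[0, 0, 0], [0, 0, -6], 0]
    - [[1.05, 0, 0], [0, -1.4, -5], 0]
    - [[1.05, 0, 0], [0, -1.4, -5], 0]
    - [[1.05, 0, 0], [0, -1.4, -5], 0]
    - [[1.05, 0, 0], [0, -1.4, -5], 0]
    - [[1.05, 0, 0], [0, -1.4, -5], 0]

```text
clock: 9.22
eef_pos: [536.6, -137.7, 25.8]
tool_rot: [0.879, 1.57, -0.602]
force: [-0.2, -1.5, 0.4]
width: 42.8
```

Call:
jog_arm:
  series:
    - [[1.05, 0, 0], [0, -1.4, -5], 0]
    - [[0, 0, 0], [0, 0, 0], 0]
    - [[0, 0, 0], [0, 0, 0], 0]

```text
clock: 9.6
eef_pos: [534.7, -132.5, 25.6]
tool_rot: [-2.925, 1.57, 1.86]
force: [-2.1, -0.6, -0.7]
width: 42.8
```

```bash
python3 look.py w5; python3 - <<'E'
from h import *
for n in ['scene','side']:
    d=grab(n); cv2.imwrite(f'pics/{n}1.png',d['img'][:,:,::-1])
a=cv2.imread('pics/scene1.png')[180:320,230:440]; b=cv2.imread('pics/side1.png')[190:340,200:400]; w=cv2.imread('pics/w5.png')
w=cv2.resize(w,(400,300)); a=cv2.resize(a,(400,267)); b=cv2.resize(b,(400,300))
o=np.zeros((600,800,3),np.uint8); o[:267,:400]=a; o[:300,400:]=b; o[300:,:400]=w; cv2.imwrite('pics/m1.png',o)
E
```

```text
clk 9.6 [ 534.7 -132.5   25.6] F [-2.1 -0.6 -0.7] heading ccw deg 4.19
plate blob [  192     0   267   285 67916]
L x at tip y 495.7 heading ccw 4.05 yrange [-102.6  -26.6]
R x at tip y 573.0 heading ccw 3.95 yrange [-102.6  -26.6]
rear top edge y at centre -112.5 x mean 531.5
```

View pics/m1.png

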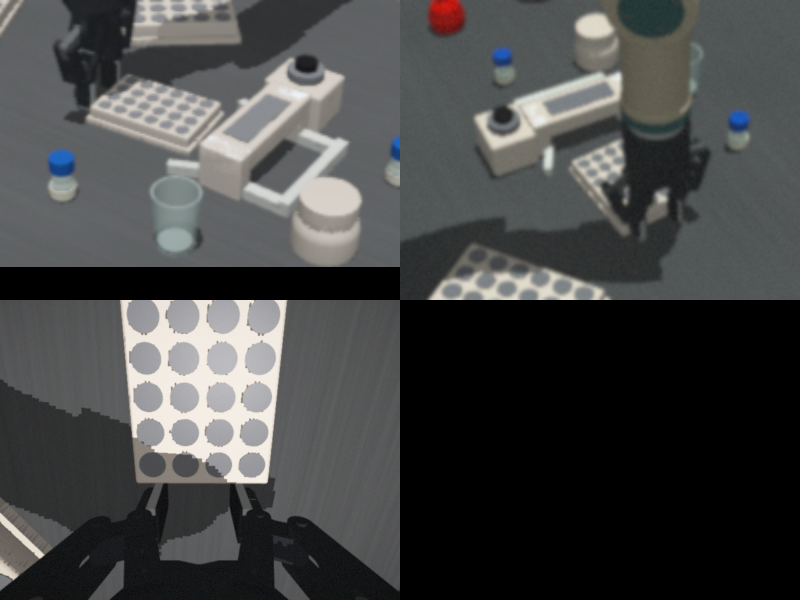

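Call:
jog_arm:
  series:
    - [[1.05, 0, 0], [0, -1.4, -5], 0]
    - [[1.05, 0, 0], [0, -1.4, -5], 0]
    - [[1.05, 0, 0], [0, -1.4, -5], 0]
    - [[1.05, 0, 0], [0, -1.4, -5], 0]
    - [[1.05, 0, 0], [0, -1.4, -5], 0]
    - [[1.05, 0, 0], [0, -1.4, -5], 0]
    - [[0, 0, 0], [0, 0, 0], 0]
    - [[0, 0, 0], [0, 0, 0], 0]

```text
clock: 10.75
eef_pos: [525.7, -103.0, 25.8]
tool_rot: [2.273, 1.57, 0.665]
force: [1.2, 0.8, 0.7]
width: 43.0
```

```bash
python3 look.py w6; python3 - <<'E'
from h import *
for n in ['scene']:
    d=grab(n); P=pts(d); X,Y,Z=np.moveaxis(P,-1,0)
    g=np.ptp(d['img'].astype(int),axis=-1)<50
    w=g&(Z>15)&(Z<24)&(X>470)&(X<600)&(Y>-90)&(Y<35)&(d['img'].min(-1)>70)
    for y in (-40,-25,-10): 
        t=X[w&(abs(Y-y)<3)]; print('plate top x span at y',y,np.percentile(t,[1,99]).round(1) if len(t) else None)
    r=g&(Z>7)&(Z<20)&(X>560)&(X<620)&(Y>0)&(Y<200); 
    for y in (8,14,20,28,36,110,120): 
        t=X[r&(abs(Y-y)<3)]; print('railR',y,np.percentile(t,[3,50,97]).round(1) if len(t)>3 else None)
    r=g&(Z>7)&(Z<19)&(X>450)&(X<500)&(Y>95)&(Y<125); t=X[r]; print('railL in',np.percentile(t,[3,50,97]).round(1) if len(t) else None)
    print(rect(P[g&(Z>47)&(Z<57)&(X>470)&(X<620)&(Y>20)&(Y<110)]))
E
```

```text
clk 10.75 [ 525.7 -103.    25.8] F [1.2 0.8 0.7] heading ccw deg -2.12
plate blob [  191     0   267   285 67871]
L x at tip y 489.7 heading ccw -2.25 yrange [-73.3   2.7]
R x at tip y 567.0 heading ccw -2.25 yrange [-73.3   2.7]
rear top edge y at centre -83.0 x mean 530.0
plate top x span at y -40 [491.4 569.4]
plate top x span at y -25 [492.2 569.7]
plate top x span at y -10 [494.9 571.1]
railR 8 [563.2 571.5 606.2]
railR 14 [564.4 572.3 608. ]
railR 20 [565.7 591.9 605.5]
railR 28 [589.  599.7 601.6]
railR 36 [587.3 594.4 596.5]
railR 110 [587.6 593.9 599.9]
railR 120 [586.2 594.1 600.7]
railL in [454.8 474.8 485. ]
-2.75 deg c [539.1  72.3] size [134.6  48.6] n 1076
```

Call:
jog_arm:
  series:
    - [[0, 0, 0], [0, 0, -6], 0]
    - [[0, 0, 0], [0, 0, -6], 0]
    - [[0, 0, 0], [0, 0, -6], 0]
    - [[0, 0, 0], [0, 0, -6], 0]
    - [[0, 0, 0], [0, 0, -6], 0]
    - [[0, 0, 0], [0, 0, -6], 0]
    - [[0, 0, 0], [0, 0, 0], 0]
    - [[0, 0, 0], [0, 0, 0], 0]

```text
clock: 11.85
eef_pos: [526.9, -67.0, 25.7]
tool_rot: [2.895, 1.571, 1.288]
force: [0.3, 0.1, 0.2]
width: 42.6
```

```bash
python3 look.py w7
```

```text
clk 11.85 [526.9 -67.   25.7] F [0.3 0.1 0.2] heading ccw deg -2.12
plate blob [  190     0   267   285 67856]
L x at tip y 490.8 heading ccw -2.15 yrange [-37.2  38.8]
R x at tip y 568.1 heading ccw -2.19 yrange [-37.2  38.8]
rear top edge y at centre -46.9 x mean 531.0
```

Call:
jog_arm:
  series:
    - [[0, 0, 0], [0, 0, -6], 0]
    - [[0, 0, 0], [0, 0, -6], 0]
    - [[0, 0, 0], [0, 0, -6], 0]
    - [[0, 0, 0], [0, 0, -6], 0]
    - [[0, 0, 0], [0, 0, -6], 0]
    - [[0, 0, 0], [0, 0, -6], 0]
    - [[0, 0, 0], [0, 0, -4], 0]
    - [[0, 0, 0], [0, 0, 0], 0]

```text
clock: 12.9
eef_pos: [528.5, -26.6, 25.7]
tool_rot: [2.673, 1.57, 1.066]
force: [-0.0, -0.4, 0.5]
width: 42.5
```

Call:
jog_arm:
  series:
    - [[0, 0, 0], [0, 0, -3], 0]
    - [[0, 0, 0], [0, 0, -3], 0]
    - [[0, 0, 0], [0, 0, -3], 0]
    - [[0, 0, 0], [0, 0, 0], 0]

```text
clock: 13.4
eef_pos: [528.9, -17.8, 25.7]
tool_rot: [2.445, 1.57, 0.838]
force: [-0.5, -0.7, 0.3]
width: 42.9
```

```bash
python3 look.py w8
```

```text
clk 13.4 [528.9 -17.8  25.7] F [-0.5 -0.7  0.3] heading ccw deg -2.11
plate blob [  207   181   231   104 20335]
L x at tip y 492.9 heading ccw -1.15 yrange [ 6.4 34.4]
R x at tip y 570.0 heading ccw -1.67 yrange [ 6.4 34.4]
rear top edge y at centre 1.8 x mean 534.2
```

Call:
jog_arm:
  series:
    - [[0, 0, 0], [0, 0, -2], 0]
    - [[0, 0, 0], [0, 0, -2], 0]
    - [[0, 0, 0], [0, 0, 0], 0]

```text
clock: 13.82
eef_pos: [529.0, -14.0, 25.7]
tool_rot: [1.814, 1.57, 0.207]
force: [0.1, -0.6, -0.3]
width: 42.9
```

Call:
jog_arm:
  series:
    - [[0, 0, 0], [0, 0, -2], 0]
    - [[0, 0, 0], [0, 0, 0], 0]

```text
clock: 14.08
eef_pos: [529.1, -12.1, 25.7]
tool_rot: [1.831, 1.57, 0.223]
force: [0.2, -0.6, -0.8]
width: 42.8
```

Call:
jog_arm:
  series:
    - [[0, 0, 0], [0, 0, -2], 0]
    - [[0, 0, 0], [0, 0, 0], 0]

```text
clock: 14.32
eef_pos: [529.1, -10.0, 25.7]
tool_rot: [1.892, 1.57, 0.284]
force: [0.5, -0.9, -0.1]
width: 42.6
```

Call:
jog_arm:
  series:
    - [[0, 0, 0], [0, 0, -2], 0]
    - [[0, 0, 0], [0, 0, 0], 0]

```text
clock: 14.58
eef_pos: [529.2, -8.1, 25.7]
tool_rot: [1.82, 1.57, 0.212]
force: [0.7, -1.6, 0.4]
width: 42.7
```

Call:
jog_arm:
  series:
    - [[0, 0, 0], [0, 0, -1], 0]
    - [[0, 0, 0], [0, 0, 0], 0]

```text
clock: 14.82
eef_pos: [529.3, -7.3, 25.7]
tool_rot: [1.362, 1.57, -0.246]
force: [0.8, -0.7, 0.1]
width: 42.4
```

Call:
jog_arm:
  series:
    - [[0, 0, 0], [0, 0, -1], 0]
    - [[0, 0, 0], [0, 0, 0], 0]

```text
clock: 15.08
eef_pos: [529.3, -6.2, 25.7]
tool_rot: [1.433, 1.57, -0.175]
force: [0.5, -0.7, -0.9]
width: 42.8
```

Call:
jog_arm:
  series:
    - [[0, 0, 0], [0, 0, -1], 0]
    - [[0, 0, 0], [0, 0, 0], 0]

```text
clock: 15.32
eef_pos: [529.3, -5.2, 25.8]
tool_rot: [1.442, 1.57, -0.166]
force: [-0.0, -1.9, -0.4]
width: 42.7
```

Call:
jog_arm:
  series:
    - [[0, 0, 0], [0, 0, -1], 0]
    - [[0, 0, 0], [0, 0, 0], 0]

```text
clock: 15.58
eef_pos: [529.5, -5.0, 25.8]
tool_rot: [0.632, 1.57, -0.976]
force: [-0.1, -2.9, -0.6]
width: 42.6
```

Call:
jog_arm:
  series:
    - [[0, 0, 0], [0, 0, -1], 0]
    - [[0, 0, 0], [0, 0, 0], 0]

```text
clock: 15.82
eef_pos: [529.4, -4.8, 25.8]
tool_rot: [0.412, 1.569, -1.197]
force: [-0.6, -5.6, 0.0]
width: 43.0
```

Call:
jog_arm:
  series:
    - [[0, 0, 0], [0, 0, -1], 0]
    - [[0, 0, 0], [0, 0, 0], 0]
    - [[0, 0, 0], [0, 0, 0], 0]

```text
clock: 16.2
eef_pos: [529.5, -4.7, 25.8]
tool_rot: [0.354, 1.568, -1.256]
force: [-0.1, -6.9, -0.1]
width: 42.8
```

```bash
python3 look.py w9; python3 - <<'E'
from h import *
a=grab('scene')['img'][180:320,230:440,::-1]; b=grab('side')['img'][190:340,200:400,::-1]; w=cv2.imread('pics/w9.png')
o=np.zeros((600,800,3),np.uint8); o[:267,:400]=cv2.resize(a,(400,267)); o[:300,400:]=cv2.resize(b,(400,300)); o[300:,:400]=cv2.resize(w,(400,300)); cv2.imwrite('pics/m2.png',o)
E
```

```text
clk 16.2 [529.5  -4.7  25.8] F [-0.1 -6.9 -0.1] heading ccw deg -2.24
plate blob [ 211  229  222   56 9276]
L x at tip y 508.5 heading ccw -86.24 yrange [16.7 32.7]
R x at tip y 571.0 heading ccw -0.16 yrange [16.7 32.7]
rear top edge y at centre 14.4 x mean 537.7look.py:19: RankWarning: Polyfit may be poorly conditioned
  p=np.polyfit(C[:,0],C[:,j],1); p=np.polyfit(*C[abs(np.polyval(p,C[:,0])-C[:,j])<1.5][:,[0,j]].T,1); print(n,'x at tip y',np.polyval(p,C[0,0]).round(1),'heading ccw',-np.degrees(np.arctan(p[0])).round(2), 'yrange',C[[0,-1],0].round(1))
```

View pics/m2.png

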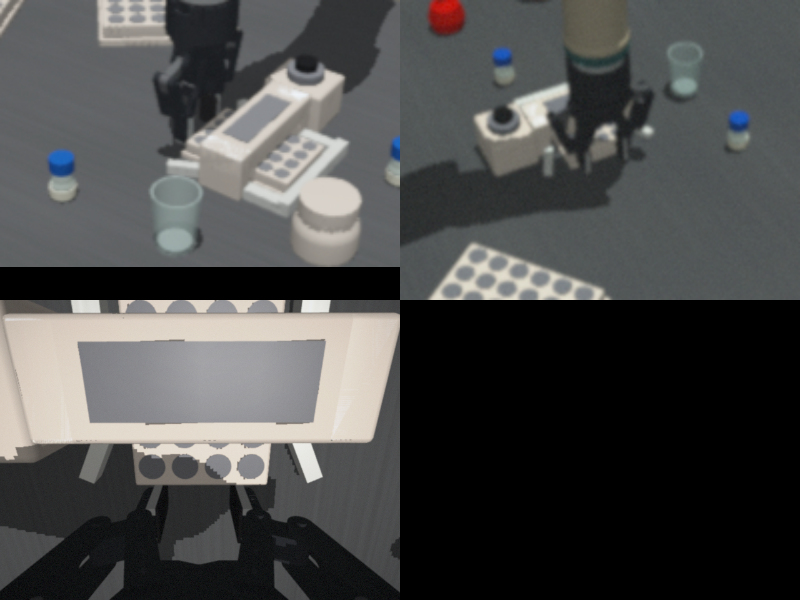

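The plate is through the bridge, centred between the rails. Its far end reaches the stop bar in the scene crop at about (290,165), and force rises with no motion. I'll press a bit firmer to seat it, then back away.

Call:
jog_arm:
  series:
    - [[0, 0, 0], [0, 0, -1.5], 0]
    - [[0, 0, 0], [0, 0, -1.5], 0]
    - [[0, 0, 0], [0, 0, 0], 0]
    - [[0, 0, 0], [0, 0, 0], 0]

```text
clock: 16.85
eef_pos: [529.5, -4.4, 25.8]
tool_rot: [0.263, 1.564, -1.348]
force: [-0.9, -11.6, -0.3]
width: 42.7
```

Call:
jog_arm:
  series:
    - [[0, 0, 0], [0, 0, 4], 0]
    - [[0, 0, 0], [0, 0, 8], 0]
    - [[0, 0, 0], [0, 0, 15], 0]
    - [[0, 0, 0], [0, 0, 15], 0]
    - [[0, 0, 0], [0, 0, 0], 0]
    - [[0, 0, 0], [-60, 0, 0], 1]
    - [[0, 0, 0], [-60, 0, 0], 1]
    - [[0, 0, 0], [-50, 0, 0], 1]

```text
clock: 17.85
eef_pos: [528.0, -40.8, 197.8]
tool_rot: [1.961, 1.57, 0.353]
force: [1.0, 1.1, 0.3]
width: 0.1
```

Call:
jog_arm:
  series:
    - [[0, 0, 0], [-50, 0, 0], 1]
    - [[0, 0, 0], [0, 0, 0], 1]
    - [[0, 0, 0], [0, 0, 0], 1]

```text
clock: 18.23
eef_pos: [527.3, -40.5, 245.2]
tool_rot: [-2.399, 1.57, 2.277]
force: [-0.0, 0.6, -1.1]
width: -0.0
```

```bash
cat > chk.py <<'E'
from h import *
np.set_printoptions(precision=1,suppress=True)
rel([431,73,130],[1,-.039])
for n in ('wrist','scene','side'):
    d=grab(n); cv2.imwrite(f'pics/{n}_c.png',d['img'][:,:,::-1]); P=pts(d); X,Y,Z=np.moveaxis(P,-1,0)
    gi=d['img'].astype(int); g=(np.ptp(gi,axis=-1)<50)
    for x in (510,530,550):
        m=g&(abs(X-x)<8)
        pf=Y[m&(Z>15.5)&(Z<24)&(Y<45)&(Y>-20)&(gi.min(-1)>60)]; br=Y[m&(Z>46)&(Z<57)&(Y>20)&(Y<120)]
        bk=m&(Y>95)&(Y<170)&(gi.min(-1)>60); pl=Y[bk&(Z>17.8)&(Z<24)]
        al=Y[bk&(Z>9)]
        print(n,x,'plate rear',np.percentile(pf,1).round(1) if len(pf)>5 else None,'bridge',np.percentile(br,[1,99]) if len(br)>5 else None,'plate far',np.percentile(pl,98) if len(pl)>5 else None,'stop far',np.percentile(al,98) if len(al)>5 else None)
    k=(X>395)&(X<470)&(Y>30)&(Y<115)&(Z>65)&(Z<82); q=P[k]
    if len(q)>20: (c,r)=cv2.minEnclosingCircle(q[:,:2].astype(np.float32)); print(n,'key',c,r,'mean',q.mean(0),'med z',np.median(q[:,2]))
E
python3 chk.py
```

```text
clk 18.23 pos [527.3 -40.5 245.2] F [-0.   0.6 -1.1] w -0.0 q [-0.3  0.5  0.5  1.9 -0.3  0.8  0.3]
toolshift [ 115.4 -100.3 -109.8] axes x [-0.  0. -1.] y [ 1. -0. -0.] z [-0. -1. -0.]
turn [ 0.1 -0.   0. ]
wrist 510 plate rear 10.9 bridge [46.9 95.2] plate far 129.97336992578073 stop far 130.1299696294865
wrist 530 plate rear 10.2 bridge [46.1 94.4] plate far 129.2384948437597 stop far 129.44241512097983
wrist 550 plate rear 9.4 bridge [45.4 93.7] plate far 128.53167602709283 stop far 128.6996622186929
wrist key (430.7697448730469, 74.17713165283203) 12.868263244628906 mean [431.5  74.   69.9] med z 70.1088180496514
scene 510 plate rear 12.0 bridge [49.2 98.1] plate far 133.68430576017482 stop far 148.09018039520512
scene 530 plate rear 10.8 bridge [48.2 96.7] plate far 132.04431994852814 stop far 148.01682524317366
scene 550 plate rear 9.5 bridge [48.2 95.7] plate far 131.08909529661824 stop far 144.1752590263471
scene key (431.486083984375, 75.86779022216797) 12.954838752746582 mean [433.9  76.8  70. ] med z 70.39034592173857
side 510 plate rear 5.4 bridge [43.2 91.4] plate far None stop far 146.5292489515753
side 530 plate rear 5.8 bridge [40.3 93.2] plate far None stop far 142.66107011088792
side 550 plate rear 5.2 bridge [40.5 90.4] plate far None stop far 144.09448750961846
side key (429.6057434082031, 70.17533874511719) 15.062925338745117 mean [428.2  68.5  69.9] med z 70.40863588079594
```

View pics/wrist_c.png

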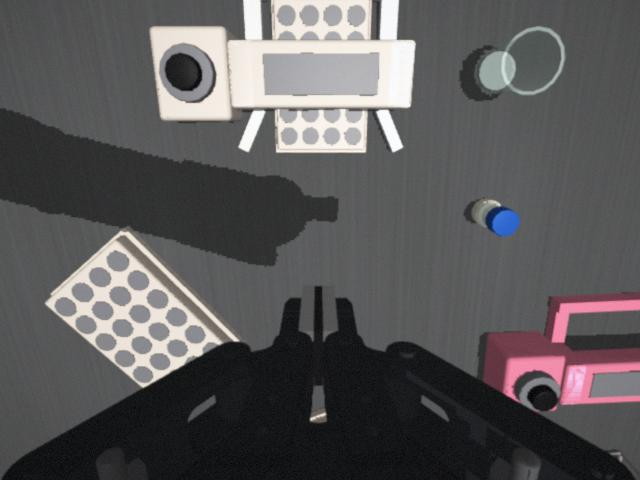

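The plate's top sticks out 36 mm in front of the bridge (39 mm with the foot), so it is home and square. The key is at about (431, 73.5), top z about 70. Moving above it now.

Call:
jog_arm:
  series:
    - [[0, 0, 0], [0, -35, -38], 1]
    - [[0, 0, 0], [0, -35, -38], 1]
    - [[0, 0, 0], [0, -30, -34], 1]
    - [[0, 0, 0], [45, 0, 0], 1]
    - [[0, 0, 0], [45, 0, 0], 1]
    - [[0, 0, 0], [25, 0, 0], 1]
    - [[0, 0, 0], [0, 0, 0], 1]
    - [[0, 0, 0], [0, 0, 0], 1]

```text
clock: 19.38
eef_pos: [432.4, 72.1, 131.0]
tool_rot: [0.877, 1.57, -0.731]
force: [0.3, 0.1, 0.7]
width: -0.2
```

```bash
python3 -c "
from h import *
rel([431,73.5,100],[1,-.039])
a=get_image('scene')['img'][190:270,340:450,::-1]; b=get_image('side')['img'][200:290,220:330,::-1]
cv2.imwrite('pics/m3.png',np.hstack([cv2.resize(a,(400,290),interpolation=2),cv2.resize(b,(355,290),interpolation=2)]))"
```

```text
clk 19.38 pos [432.4  72.1 131. ] F [0.3 0.1 0.7] w -0.2 q [-0.47  0.58  0.34  2.21 -0.48  0.42  0.23]
toolshift [31.  -1.4 -1.4] axes x [ 0. -0. -1.] y [ 0.999 -0.038  0.   ] z [-0.038 -0.999  0.   ]
turn [ 0.06  0.02 -0.02]
```

View pics/m3.png

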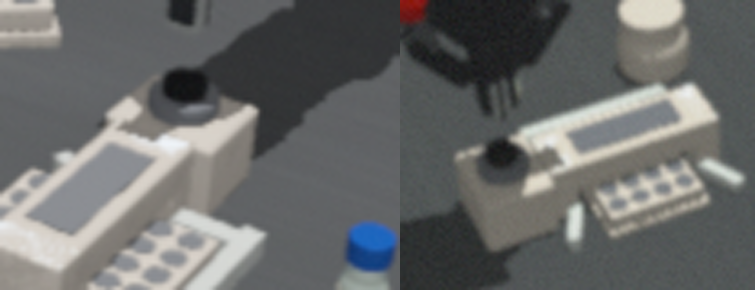

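The fingers are right above the key in both crops. Going down.

Call:
jog_arm:
  series:
    - [[0, 0, 0], [12, -1.4, -1.4], 1]
    - [[0, 0, 0], [8, 0, 0], 1]
    - [[0, 0, 0], [3, 0, 0], 1]
    - [[0, 0, 0], [0, 0, 0], 1]
    - [[0, 0, 0], [0, 0, 0], 1]

```text
clock: 20.1
eef_pos: [430.9, 73.7, 107.8]
tool_rot: [1.332, 1.57, -0.276]
force: [0.7, -0.8, -0.1]
width: -0.3
```

Call:
jog_arm:
  series:
    - [[0, 0, 0], [2, 0, 0], 1]
    - [[0, 0, 0], [2, 0, 0], 1]
    - [[0, 0, 0], [2, 0, 0], 1]
    - [[0, 0, 0], [0, 0, 0], 1]
    - [[0, 0, 0], [0, 0, 0], 1]

```text
clock: 20.72
eef_pos: [430.8, 73.8, 101.7]
tool_rot: [1.204, 1.57, -0.404]
force: [0.5, -0.2, -0.3]
width: 0.3
```

Call:
jog_arm:
  series:
    - [[0, 0, 0], [2, 0, 0], 1]
    - [[0, 0, 0], [2, 0, 0], 1]
    - [[0, 0, 0], [0, 0, 0], 1]
    - [[0, 0, 0], [0, 0, 0], 1]

```text
clock: 21.22
eef_pos: [430.8, 73.8, 97.7]
tool_rot: [1.139, 1.57, -0.469]
force: [-1.0, -0.0, -0.6]
width: 0.2
```

Call:
jog_arm:
  series:
    - [[0, 0, 0], [2, 0, 0], 1]
    - [[0, 0, 0], [0, 0, 0], 1]
    - [[0, 0, 0], [0, 0, 0], 1]

```text
clock: 21.6
eef_pos: [430.9, 73.8, 95.8]
tool_rot: [1.491, 1.57, -0.117]
force: [0.3, 0.1, 1.2]
width: -0.2
```

Call:
jog_arm:
  series:
    - [[0, 0, 0], [2, 0, 0], 1]
    - [[0, 0, 0], [0, 0, 0], 1]
    - [[0, 0, 0], [0, 0, 0], 1]

```text
clock: 21.98
eef_pos: [430.9, 73.8, 93.7]
tool_rot: [1.435, 1.57, -0.173]
force: [0.2, -0.3, 2.4]
width: 0.3
```

Call:
jog_arm:
  series:
    - [[0, 0, 0], [2, 0, 0], 1]
    - [[0, 0, 0], [0, 0, 0], 1]
    - [[0, 0, 0], [0, 0, 0], 1]

```text
clock: 22.35
eef_pos: [430.9, 73.8, 91.7]
tool_rot: [1.39, 1.57, -0.218]
force: [0.3, -0.3, 3.3]
width: 0.2
```

Call:
jog_arm:
  series:
    - [[0, 0, 0], [1.5, 0, 0], 1]
    - [[0, 0, 0], [0, 0, 0], 1]
    - [[0, 0, 0], [0, 0, 0], 1]

```text
clock: 22.72
eef_pos: [430.9, 73.8, 90.9]
tool_rot: [2.025, 1.57, 0.417]
force: [-2.5, -0.4, 13.9]
width: 0.1
```

Call:
jog_arm:
  series:
    - [[0, 0, 0], [1.5, 0, 0], 1]
    - [[0, 0, 0], [0, 0, 0], 1]
    - [[0, 0, 0], [0, 0, 0], 1]

```text
clock: 23.1
eef_pos: [431.0, 73.8, 90.5]
tool_rot: [2.264, 1.568, 0.655]
force: [-4.1, -0.8, 30.6]
width: 0.2
```

Call:
jog_arm:
  series:
    - [[0, 0, 0], [1.5, 0, 0], 1]
    - [[0, 0, 0], [0, 0, 0], 1]
    - [[0, 0, 0], [0, 0, 0], 1]

```text
clock: 23.48
eef_pos: [431.0, 73.8, 90.1]
tool_rot: [2.345, 1.567, 0.736]
force: [-7.2, -0.2, 47.8]
width: -0.1
```

The key is on its hard stop after about 6 mm of travel. Releasing and moving clear.

Call:
jog_arm:
  series:
    - [[0, 0, 0], [-5, 0, 0], 1]
    - [[0, 0, 0], [-10, 0, 0], 1]
    - [[0, 0, 0], [-40, 0, 0], 1]
    - [[0, 0, 0], [-55, 0, 0], 1]
    - [[0, 0, 0], [-40, 0, 0], 1]
    - [[0, 0, 0], [0, 30, 50], 1]
    - [[0, 0, 0], [0, 40, 50], 1]
    - [[0, 0, 0], [0, 0, 0], 1]

```text
clock: 24.48
eef_pos: [498.0, -32.6, 237.7]
tool_rot: [0.698, 1.566, -0.917]
force: [-0.3, 1.2, 0.0]
width: -0.3
```

Call:
jog_arm:
  series:
    - [[0, 0, 0], [0, 0, 0], 1]
    - [[0, 0, 0], [0, 0, 0], 1]
    - [[0, 0, 0], [0, 0, 0], 1]

```text
clock: 24.85
eef_pos: [495.5, -26.2, 237.1]
tool_rot: [-2.36, 1.57, 2.317]
force: [0.2, -0.6, -0.0]
width: -0.0
```

```bash
python3 chk.py; python3 -c "
import cv2,numpy as np
cv2.imwrite('pics/m4.png',np.vstack([np.hstack([cv2.resize(cv2.imread('pics/%s_c.png'%n),(400,300)) for n in ('scene','side')]),cv2.resize(cv2.imread('pics/wrist_c.png')[:240],(800,300))]))"
```

```text
clk 24.85 pos [495.5 -26.2 237.1] F [ 0.2 -0.6 -0. ] w -0.0 q [-0.4  0.5  0.5  2.  -0.3  0.8  0.3]
toolshift [107.2 -67.9 -96.8] axes x [-0.  0. -1.] y [ 1. -0. -0.] z [-0. -1. -0.]
turn [ 0.2 -0.   0. ]
wrist 510 plate rear 11.4 bridge [46.9 95.4] plate far 131.1330691225001 stop far 141.90969195059566
wrist 530 plate rear 10.6 bridge [46.2 94.6] plate far 130.26597327812001 stop far 141.19305620729895
wrist 550 plate rear 10.0 bridge [45.5 93.9] plate far 129.65665754406558 stop far 140.50869154260272
wrist key (430.502685546875, 74.13521575927734) 13.076591491699219 mean [431.2  74.1  70. ] med z 70.11166317102786
scene 510 plate rear 11.5 bridge [49.  96.8] plate far 134.6863340542172 stop far 148.18879541638253
scene 530 plate rear 11.8 bridge [48.9 97.3] plate far 132.53666838049358 stop far 147.70277386085058
scene 550 plate rear 10.7 bridge [47.1 95.7] plate far 131.3496057992766 stop far 145.07857407014885
scene key (432.2253112792969, 76.74777221679688) 13.062663078308105 mean [434.1  76.8  70.1] med z 70.6666683578593
side 510 plate rear 6.0 bridge [42.6 93.2] plate far None stop far 145.78447488203938
side 530 plate rear 3.2 bridge [40.5 90.3] plate far None stop far 143.7889892586348
side 550 plate rear 4.7 bridge [40.9 89.6] plate far None stop far 143.8367620300171
side key (429.89691162109375, 69.53984069824219) 13.273932456970215 mean [428.8  68.7  70.4] med z 70.52705431441422
```

View pics/m4.png

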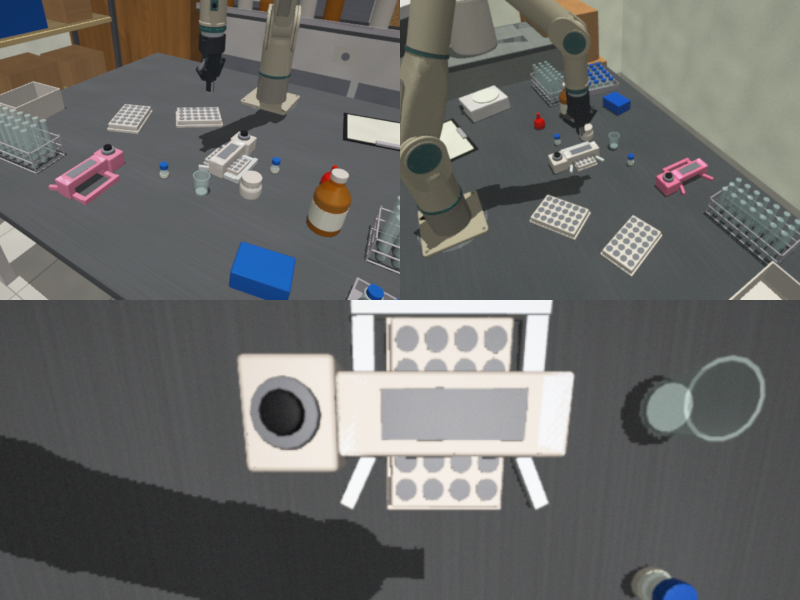

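```bash
python3 -c "
from cell import *
print(finish_job())"
```

```text
the job is handed in; nothing more can be done
None
```

The plate is home against the stop, the start key was pressed fully down and let go, and the job was handed in at about 25 s on the robot's clock. No verdict was reported.

- **Plate:** I pushed the 128 mm plate flat with two fingertips low on its rear foot. I steered it onto the lane and under the bridge until the force rose to about 12 N with no further movement. Afterwards about 38.6 mm of it stuck out in front of the bridge (39 expected). The small gap still visible at the stop matches the 3 mm step in the plate's side.
- **Key:** I pressed it with closed fingers through about 6 mm onto its hard stop, then released it. Its top read the same height before and after, about 70 mm; the text says 72.
- **Surroundings:** The other items looked unmoved in the last picture, and the arm was clear of everything.

**Disagreements and risks:**
- **Cameras:** The scene and side cameras disagreed by up to about 8 mm along world y. I relied on the wrist camera and on contact instead.
- **Press force:** The press reached about 48 N at the fingertips before I released, more than needed. It was under the 120 N wrist limit. The 40 N limit is stated for the arm and the gripper's body, and only the fingertips touched the key.

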